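Stop the board tester, then hold its cover open at 40 degrees

TASK

With the test fixture's cover still shut, push the red stop button on the yellow console fully down and let it come back up to end the test. Then lift the fixture's clear cover, the one with the orange handle, and hold it open at about 40 degrees from shut, so that a colleague can probe the board; the cover falls shut by itself, so the program finishes with the gripper still holding it there. Leave everything else on the bench where it is.

Things in the scene. Friction and masses are not known exactly. Their poses are not given: they have to be found in the camera images.
- fixture: Test fixture fixed to the bench: blue case 240 x 240 mm in plan, top at 80 mm, a green circuit board on it under the cover. Origin at the centre of its underside; x points to its rear (hinge side; at yaw 0 away from the robot), z up. Yaw within 0.3 rad. It carries the cover: clear hood with a grey rim, 236 mm deep, 240 mm wide, top 37 mm above its underside, which is level with the hinge axis.
- cover (a joint): Angle of the clear cover, rad: 0 shut, growing as the front edge rises; 40 degrees is 0.698; stop at 1.2. It turns about a level axis through point cover_hinge along the fixture's y. No catch, spring or stay: it falls shut by its weight (0.3 to 0.55 kg, 1 to 3 N at the handle) from any angle.
- cover_hinge (a point): Middle of the cover's hinge axis, fixed on the fixture: 118 mm behind the fixture's centre and 80 mm above the bench; axes as the fixture.
- cover_handle (a point): Middle of the handle's grip bar, moving with the cover. Orange arch standing on the cover's front edge: round bar 12 mm thick, 130 mm long along the fixture's y, a leg at each end, 43 mm from bar centre to cover top. When shut the bar is 220 mm in front of the hinge axis and 80 mm above it: arc radius 234 mm, starting 20 degrees above level. The bar can turn between the finger pads.
- console: Yellow control box fixed to the bench, 100 x 90 mm, 50 mm high, bearing the red stop button; to the left or right of the fixture. Origin at the centre of its underside; z up.
- stop_top (a point): Centre of the top of the red stop button: 36 mm across, 72 mm above the bench when up, in a black collar 52 mm across whose top is 62 mm above the bench. It moves down with the button.
- stop (a joint): Travel of the stop button in m: 0 is up, 0.006 fully down (the pressing takes 1.5 N at first and 5 N at the bottom); a spring returns it.
- meter: Bystander: loose red multimeter with a black face, 160 x 80 x 40 mm, lying flat beside the fixture, on the side without the console. Origin at the centre of its underside, x along its length.
- spool: Bystander: loose steel-grey solder spool standing on end, 60 mm across, 42 mm high. Origin at the centre of its underside.
- driver: Bystander: loose blue-handled screwdriver lying on the bench, 200 mm long along its x axis, 26 mm high; origin under the middle of its length.
- jar: Bystander: loose jar with a red cap, 90 mm across, 140 mm high. Origin at the centre of its underside.
- tray: Bystander: loose blue parts tray, 120 x 90 x 30 mm. Origin at the centre of its underside.
- mug: Bystander: loose white cup, 80 mm across, 90 mm high. Origin at the centre of its underside.
Mind the look-alikes: they are no part of the job. Several things have the shape of the console; the one meant has the colours described above.

How it is judged (in metres and radians):
On the way, in this order (a step that is already met when the one before it is completed fails the run):
1. the stop button is pushed fully down while the cover is shut (value of joint stop above 0.0052 m and value of joint cover below 0.05 rad), for 0.05 s.
2. the stop button is let up again while the cover is shut (value of joint stop below 0.001 m and value of joint cover below 0.05 rad), for 0.1 s.
At the end, for the whole second after the job is handed in: The cover stands still (under 0.06 rad/s) between 34 and 46 degrees open (0.593 to 0.803 rad), carried by the gripper's fingers (over 0.4 N) and by none of the loose things; the stop button is up (within 1 mm); each loose bystander is within 30 mm of where it started (value of joint cover between 0.593 and 0.803 rad and velocity of joint cover between -0.06 and 0.06 rad/s and contact force between cover and the fingers above 0.4 N and value of joint stop below 0.001 m and contact force between cover and meter below 0.1 N and contact force between cover and spool below 0.1 N and contact force between cover and driver below 0.1 N and contact force between cover and jar below 0.1 N and contact force between cover and tray below 0.1 N and contact force between cover and mug below 0.1 N and distance of each of meter, spool, driver, jar, tray, mug from where it was at the start of the episode below 0.03 m); the arm keeps its last pose, push and grip.
It fails at once if a loose bystander (multimeter, spool, screwdriver, jar, tray or cup) is moved over 30 mm (distance of any of meter, spool, driver, jar, tray, mug from where it was at the start of the episode above 0.03 m).
It also fails if it takes over 48 s, if anything falls off the work surface, if the arm or the gripper's body presses on something with over 40 N, if the wrist force passes 120 N, or if a joint passes its speed limit or range.

ROBOT

A 6-joint arm with a two-finger parallel gripper is mounted at the origin on the work surface. World frame = base frame: x ahead of the robot, y to its left, z up, the work surface at z = 0. Lengths are in mm, angles in rad, forces in N, time in s.
With the tool pointing down it reaches from about 325 to 900 mm from the base axis. Payload 6.1 kg.
Tool frame: the origin (TCP) lies between the finger pads; the fingertips stand manip.tcp_to_tips ahead of it and the grasp point (between the pads) lies 2 mm behind it (manip.tcp_to_tips is the distance from the TCP to the fingertips, in mm); z points along the fingers, y is the line along which they close (so a half turn about z gives the same grasp; the last joint's range is limited). The gripper opens to 85 mm and grips with 20 to 120 N. Pads are 22 mm wide; open, the fingers measure 114 mm over their backs; the gripper's body (76 mm by 85 mm) begins 54 mm behind the grasp point. The pads swing forward as they close: fully open they stand 13 mm farther back than shut.
Start: joints at [1.155, 0.22, 1.526, -0, 1.395, -0.126], TCP at [178.599, 598.931, 248.3] pointing down, gripper open.
Joint ranges: [-2.98, 2.98], [-0.91, 2.08], [0.09, 2.57], [-1.24, 4.39], [0.2, 2.65], [-2.68, 2.68]. Speed limits (rad/s): [2.57, 2.57, 3.01, 3.14, 3.14, 3.14].

INTERFACE

Orientations are given as a 3x3 rotation matrix whose columns are the frame's x, y, z axes.
In Python, from bench import manip gives the robot as it stands.
- The arm moves only by the tool arm_command, never from a script. Its argument "rows" is a list that holds one entry, the list of rows, each a list of 7 numbers: the shift along the tool's x, y, z each as a share of 150 mm, from -1 to 1, then the turn, a rotation vector about the tool's x, y, z each as a share of 180 degrees, from -1 to 1, then the opening, from 0 (shut) to 1 (fully open). A call has 1 to 8 rows; each row is the pose to reach, as a shift and turn from the pose commanded when the call began, along the tool's axes at that moment, turning the shorter way round; what a row does not reach only later rows make up. A row lasts 1/8 s, in which the tool goes at most 62.5 mm and 10.7 degrees, less where a joint would pass 70% of its speed; a pose out of reach is approached as far as the arm can. A call with a number of a shift or a turn outside -1 to 1 is refused whole. A call with a gripper value outside its range is refused whole. The fingers move at their own pace and stop on an object; "force" is the grip in N (left out, the last holds). Time passes only in rows, so rows that repeat a pose let the fingers close. It gives the time, the measured TCP pose, the force, the opening and the grip force at its end, in the units of the state.
- manip.observe(): the state, without advancing time (a new reading comes with each control period).
- manip.capture(name): name is "side" or "top" or "wrist"; returns a dict with "image" (384x512x3 uint8, red, green, blue), "range_z" (384x512 float32, mm along the optical axis (not along the pixel's ray), 0 where there is no reading), "mtx" (3x3 intrinsics, pixels), "world_from_camera" (4x4, takes a point from camera to world coordinates). Camera axes: x right, y up, looking along -z (the intrinsics and any distortion apply to the point x, -y, -z); pixel columns grow to the right and rows downward; lengths in mm; the calibration is good to about 2 mm. A picture is of the moment at which its call begins.
- manip.job_done(): hands the job in; it is judged then, once.
Trained networks look in a picture, given as the dict that the camera call returned (one of the last four; its "shot" number tells which), for a name from the list of things; names that differ only in an ending like _2 or _b are one class to them, and where a whole thing is asked for, a point or a joint stands for the part that bears it (a point fixed in the world has none). Each returns a list of dicts, best first, with "conf" (0 to 1); they miss things now and then, are a little off and sometimes report something else, mostly with a low value. They report only what shows in the picture. A call takes as long as a camera call. They do not tell look-alikes from the thing itself.
- manip.look_for(picture, target): "position" ([column, row] in pixels, amid what is visible of it).
- manip.outline_of(picture, target): "mask" (384x512 bool, what is visible of it) and "position" ([column, row] in pixels, amid what is visible of it).
The state is a dict: "clock": time; "joint_pos": joint angles; "joint_vel": joint speeds; "joint_efforts": joint torques, N m; "ee_pos": TCP position; "tcp_rot": TCP orientation; "force": force on the tool from outside, world axes, zero at the start; "moment": the same for the moment, N m; "grip_width": opening from 0.0 (shut) to 1.0 (fully open); "finger_force": force on a finger pad.
Only numpy, scipy, OpenCV 4.12 (cv2) and the standard library are available. Lean on these libraries where they do the work, as an engineer would, in place of code of your own. Each camera call takes 0.05 s, during which the arm holds its last target. There are 200 camera calls.

## Working session

There is one attempt and no reset: what is moved stays moved. The work goes in short steps, Python scripts to look and compute and a tool call to move; the robot and the scene stay as the last step left them, time stands still between calls to the robot, and variables do not carry over. Pictures are saved under pics/ and viewed, at most 10 in all, crops included, and the job is handed in when it is done.

Besides the shell and the picture viewer there is one more tool, called after "Emit:" as name([rows], argument=value, ...), one row to a line, values as JSON. arm_command: Moves the arm, as the interface text tells. Shift numbers are shares of 150 mm and turn numbers shares of 180 degrees, none past 1 either way. Its arguments: {"type":"object","properties":{"rows":{"type":"array","items":{"type":"array","items":{"type":"array","items":{"type":"number"}}}},"force":{"type":"number"}},"required":["rows"]}

```bash
mkdir -p pics
cat > h.py <<'E'
import numpy as np,cv2
from bench import manip
def cloud(p):
    K=p["mtx"];z=p["range_z"];v,u=np.mgrid[:384,:512]
    c=np.stack([(u-K[0,2])/K[0,0]*z,-(v-K[1,2])/K[1,1]*z,-z],-1)
    T=p["world_from_camera"];w=c@T[:3,:3].T+T[:3,3];w[z<=0]=np.nan
    return w
def save(n,im,s=1): cv2.imwrite("pics/"+n+".png",cv2.resize(im[...,::-1],None,fx=s,fy=s,interpolation=cv2.INTER_CUBIC))
E
python3 - <<'E'
from h import *
a=manip.capture("top");b=manip.capture("side")
save("both",np.hstack([a["image"],b["image"]]),.78)
for n,p in(("top",a),("side",b)):
    w=cloud(p)
    for t in["fixture","cover_handle","console","stop_top","meter","spool","driver","jar","tray","mug"]:
        for d in manip.outline_of(p,t)[:3]:
            if d["conf"]<.2: continue
            m=d["mask"];q=w[m]
            print(n,t,round(d["conf"],2),np.round(d["position"]),np.round(np.nanmedian(q,0)),np.round(np.nanpercentile(q,[2,98],axis=0)).tolist(),np.round(np.median(p["image"][m],0)))
s=manip.observe();print(manip.tcp_to_tips,s["clock"],s["tcp_rot"],s["force"])
E
```

```text
top fixture 0.61 [266. 174.] [640.  -2. 115.] [[523.0, -119.0, 62.0], [762.0, 115.0, 164.0]] [90. 91. 92.]
top cover_handle 0.61 [265. 177.] [644.   1. 115.] [[530.0, -118.0, 108.0], [759.0, 115.0, 164.0]] [90. 91. 92.]
top console 0.89 [342. 204.] [ 538. -271.   51.] [[491.0, -320.0, 18.0], [586.0, -231.0, 75.0]] [122. 114.  49.]
top console 0.89 [342. 245.] [ 383. -277.   51.] [[335.0, -325.0, 16.0], [431.0, -236.0, 75.0]] [35. 89. 89.]
top console 0.59 [328. 150.] [ 741. -235.   51.] [[691.0, -285.0, 8.0], [801.0, -188.0, 76.0]] [34. 86. 86.]
top stop_top 0.59 [343. 248.] [ 380. -281.   72.] [[362.0, -296.0, 67.0], [394.0, -266.0, 78.0]] [116.  30.  28.]
top stop_top 0.57 [343. 202.] [ 534. -277.   73.] [[519.0, -292.0, 67.0], [545.0, -262.0, 78.0]] [120.  30.  29.]
top stop_top 0.52 [326. 149.] [ 740. -241.   72.] [[725.0, -258.0, 58.0], [759.0, -226.0, 79.0]] [111.  28.  27.]
top meter 0.85 [187. 223.] [468. 297.  38.] [[392.0, 258.0, 0.0], [544.0, 341.0, 48.0]] [62. 41. 37.]
top meter 0.33 [137. 241.] [399. 501.  42.] [[364.0, 452.0, -1.0], [433.0, 524.0, 94.0]] [77. 77. 75.]
t
[... 1667 characters left out ...]
204.] [581. -48. 110.] [[516.0, -136.0, 8.0], [765.0, 107.0, 159.0]] [63. 60. 60.]
side driver 0.52 [228. 233.] [425.  52.  18.] [[301.0, 42.0, 4.0], [480.0, 68.0, 25.0]] [ 21.  58. 108.]
side jar 0.73 [192. 167.] [566. 426.  78.] [[540.0, 410.0, -2.0], [638.0, 579.0, 139.0]] [85. 84. 80.]
side tray 0.92 [395. 284.] [ 597. -472.    9.] [[532.0, -525.0, -2.0], [662.0, -420.0, 29.0]] [13. 36. 76.]
side mug 0.86 [154. 182.] [395. 460.  60.] [[364.0, 443.0, 2.0], [436.0, 520.0, 87.0]] [76. 76. 73.]
17.0 1.1 [[-9.58308043e-01  2.85737107e-01  2.09382922e-05]
 [ 2.85737108e-01  9.58308043e-01  2.89573312e-06]
 [-1.92379155e-05  8.75785140e-06 -1.00000000e+00]] [ 0.83145922 -0.39327603 -0.77352246]
```

Run:
```python
from h import *
a=manip.capture("top");b=manip.capture("side")
A=cv2.resize(a["image"],None,fx=.78,fy=.78);
save("crops",np.vstack([np.hstack([cv2.resize(a["image"][130:270,240:410],(400,330)),cv2.resize(b["image"][150:310,210:410],(400,330))]),np.hstack([cv2.resize(a["image"],(400,260)),cv2.resize(b["image"],(400,260))])]))
for n,p in(("top",a),("side",b)):
    w=cloud(p);h=cv2.cvtColor(p["image"],cv2.COLOR_RGB2HSV).astype(int)
    m=(h[...,0]<22)&(h[...,1]>130)&(w[...,2]>135)&(abs(w[...,0]-580)<120)&(abs(w[...,1])<120)
    q=w[m];bar=q[q[:,2]>150]
    for nm,r in(("or",q),("bar",bar)):
        print(n,nm,len(r),np.nanmean(r,0).round(1),np.percentile(r,[3,97],axis=0).round(1).tolist())
    xy=bar[:,:2].astype(np.float32);f=cv2.fitLine(xy,cv2.DIST_HUBER,0,.01,.01).ravel();print("dir",f,np.arctan2(-f[0]*np.sign(f[1]),abs(f[1])))
    mm=(w[...,2]>95)&(w[...,2]<130)&(abs(w[...,0]-640)<150)&(abs(w[...,1])<150)
    print("rect",cv2.minAreaRect(w[mm][:,:2].astype(np.float32)))
    mb=(h[...,1]>140)&((h[...,0]<8)|(h[...,0]>172))&(w[...,2]>64)&(w[...,2]<80)&(np.hypot(w[...,0]-538,w[...,1]+275)<40)
    print("btn",mb.sum(),w[mb].mean(0).round(1),cv2.minEnclosingCircle(w[mb][:,:2].astype(np.float32)))
```

```text
top or 121 [543.2 -13.1 164.8] [[533.6, -75.4, 158.8], [553.1, 50.6, 170.4]]
top bar 120 [543.3 -13.6 165. ] [[533.6, -75.4, 159.0], [553.2, 50.6, 170.4]]
dir [ 1.15497656e-01 -9.93307769e-01  5.43370728e+02 -1.30049791e+01] 0.11575599
rect ((645.5618286132812, -1.0374298095703125), (237.94290161132812, 240.59690856933594), 6.843905925750732)
btn 74 [ 534.2 -277.7   70.8] ((534.9589233398438, -278.4452209472656), 19.307926177978516)
side or 131 [542.1 -24.3 158.8] [[531.8, -86.1, 140.5], [551.5, 45.2, 165.1]]
side bar 115 [542.2 -23.9 161.1] [[531.9, -85.8, 152.4], [551.5, 44.1, 165.3]]
dir [ 1.1161679e-01 -9.9375135e-01  5.4222321e+02 -2.4751369e+01] 0.11184986
rect ((646.4732666015625, -5.7224578857421875), (243.52801513671875, 244.54673767089844), 6.728732109069824)
btn 84 [ 531.3 -284.5   69.4] ((533.6665649414062, -282.9596862792969), 18.056848526000977)
```

View pics/crops.png

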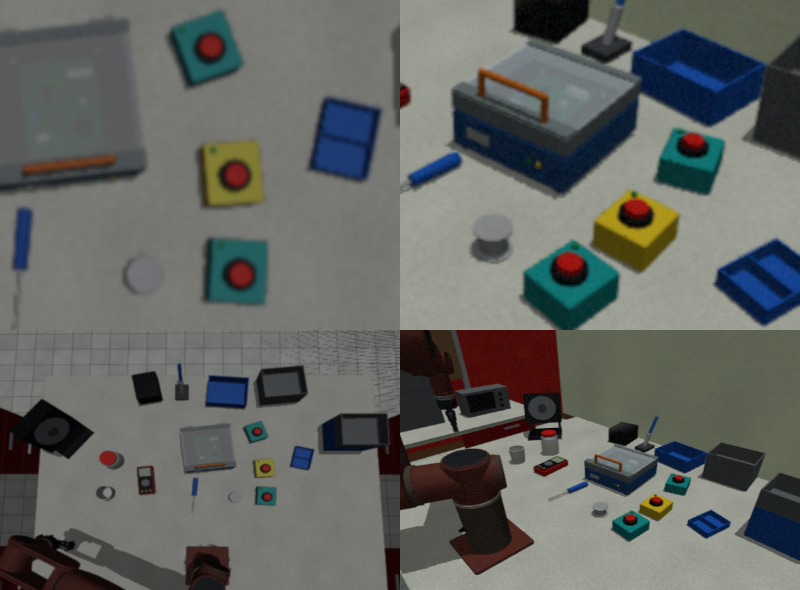

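The look-alikes in the top view are yellow at (342,204), teal at (342,245) and teal at (328,150). Only the first is a yellow box with a red button, so it is the console, with its button near (534,-280). The crop confirms it. I'm moving there now with the fingers shut.

Emit:
arm_command([
  [[-0.79,-0.98,0,0,0,0.371,0],[-0.79,-0.98,0,0,0,0.371,0],[-0.79,-0.98,0,0,0,0.371,0],[-0.79,-0.98,0,0,0,0.371,0],[-0.79,-0.98,0,0,0,0.371,0],[-0.79,-0.98,0,0,0,0.371,0],[-0.79,-0.98,0,0,0,0.371,0],[-0.79,-0.98,0,0,0,0.371,0]],
], force=30)

```text
clock: 2.2
ee_pos: [250.2, 424.2, 248.4]
tcp_rot: [[-0.116, 0.993, 0.0], [0.993, 0.116, 0.0], [0.0, 0.0, -1.0]]
force: [0.3, -0.4, -0.3]
grip_width: 0.005
finger_force: 0.0
```

Emit:
arm_command([
  [[-0.976,0.267,0,0,0,0,0],[-0.976,0.267,0,0,0,0,0],[-0.976,0.267,0,0,0,0,0]],
])

```text
clock: 2.58
ee_pos: [307.4, 281.3, 248.3]
tcp_rot: [[-0.115, 0.993, 0.001], [0.993, 0.115, -0.0], [-0.0, 0.001, -1.0]]
force: [0.3, 0.1, 0.1]
grip_width: -0.002
finger_force: 0.0
```

Emit:
arm_command([
  [[-0.976,0.267,0,0,0,0,0],[-0.976,0.267,0,0,0,0,0],[-0.976,0.267,0,0,0,0,0]],
])

```text
clock: 2.95
ee_pos: [364.2, 140.1, 248.6]
tcp_rot: [[-0.113, 0.994, 0.001], [0.994, 0.113, -0.0], [-0.001, 0.001, -1.0]]
force: [0.3, 0.7, -0.7]
grip_width: -0.002
finger_force: 0.0
```

Emit:
arm_command([
  [[-0.976,0.267,0,0,0,0,0],[-0.976,0.267,0,0,0,0,0],[-0.976,0.267,0,0,0,0,0]],
])

```text
clock: 3.32
ee_pos: [420.9, -1.1, 248.6]
tcp_rot: [[-0.113, 0.994, 0.001], [0.994, 0.113, -0.001], [-0.001, 0.001, -1.0]]
force: [0.1, 0.8, 0.6]
grip_width: 0.002
finger_force: 0.0
```

Emit:
arm_command([
  [[-0.976,0.267,0,0,0,0,0],[-0.976,0.267,0,0,0,0,0],[-0.976,0.267,0,0,0,0,0]],
])

```text
clock: 3.7
ee_pos: [477.4, -142.1, 248.3]
tcp_rot: [[-0.114, 0.994, 0.0], [0.994, 0.114, -0.001], [-0.001, 0.0, -1.0]]
force: [0.5, 0.9, 0.3]
grip_width: 0.005
finger_force: 0.0
```

Emit:
arm_command([
  [[-0.976,0.267,0,0,0,0,0],[-0.976,0.267,0,0,0,0,0],[-0.976,0.267,0,0,0,0,0],[-0.976,0.267,0,0,0,0,0]],
])

```text
clock: 4.2
ee_pos: [533.4, -281.6, 247.7]
tcp_rot: [[-0.114, 0.994, -0.001], [0.994, 0.114, 0.0], [0.0, -0.001, -1.0]]
force: [-0.2, 1.2, 0.5]
grip_width: -0.0
finger_force: 0.0
```

Emit:
arm_command([
  [[0,0,0.33,0,0,0,0],[0,0,0.66,0,0,0,0],[0,0,0.98,0,0,0,0],[0,0,0.98,0,0,0,0]],
])

```text
clock: 4.7
ee_pos: [530.2, -276.5, 97.0]
tcp_rot: [[-0.117, 0.993, -0.008], [0.993, 0.117, 0.006], [0.007, -0.007, -1.0]]
force: [-0.9, 0.0, 0.3]
grip_width: -0.001
finger_force: 0.0
```

Emit:
arm_command([
  [[0,0,0.04,0,0,0,0],[0,0,0.07,0,0,0,0],[0,0,0.1,0,0,0,0],[0,0,0.1,0,0,0,0]],
])

```text
clock: 5.2
ee_pos: [534.2, -280.4, 87.3]
tcp_rot: [[-0.115, 0.993, 0.002], [0.993, 0.115, -0.001], [-0.001, 0.002, -1.0]]
force: [2.1, -0.1, 2.6]
grip_width: -0.001
finger_force: 1.2
```

Emit:
arm_command([
  [[0,0,0.01,0,0,0,0],[0,0,0.02,0,0,0,0],[0,0,0.03,0,0,0,0],[0,0,0.03,0,0,0,0]],
])

```text
clock: 5.7
ee_pos: [534.2, -280.4, 83.0]
tcp_rot: [[-0.115, 0.993, 0.002], [0.993, 0.115, -0.001], [-0.001, 0.002, -1.0]]
force: [1.2, 0.4, 7.8]
grip_width: -0.0
finger_force: 4.1
```

Emit:
arm_command([
  [[0,0,0.01,0,0,0,0],[0,0,0.013,0,0,0,0],[0,0,0.013,0,0,0,0]],
])

```text
clock: 6.08
ee_pos: [534.3, -280.4, 82.8]
tcp_rot: [[-0.115, 0.993, 0.002], [0.993, 0.115, -0.001], [-0.001, 0.001, -1.0]]
force: [-4.2, 3.5, 19.1]
grip_width: -0.0
finger_force: 9.7
```

Emit:
arm_command([
  [[0,0,-0.1,0,0,0,0],[0,0,-0.4,0,0,0,0],[0,0,-0.7,0,0,0,0],[0,0,-1,0,0,0,0.3],[0,0,-1,0,0,0,0.7],[0,0,-1,0,0,0,0.7]],
])

```text
clock: 6.82
ee_pos: [532.6, -279.5, 228.8]
tcp_rot: [[-0.115, 0.993, -0.002], [0.993, 0.115, 0.001], [0.001, -0.002, -1.0]]
force: [-0.3, 0.4, -0.0]
grip_width: 0.634
finger_force: 0.0
```

Emit:
arm_command([
  [[0.3,0.05,0,0,0,0,0.7],[0.6,0.09,0,0,0,0,0.7],[0.87,0.135,0,0,0,0,0.7]],
])

```text
clock: 7.2
ee_pos: [536.9, -146.0, 227.1]
tcp_rot: [[-0.115, 0.993, -0.005], [0.993, 0.115, 0.002], [0.003, -0.004, -1.0]]
force: [0.6, -0.5, 0.4]
grip_width: 0.699
finger_force: 0.0
```

Emit:
arm_command([
  [[0.3,0.05,0,0,0,0,0.7],[0.6,0.09,0,0,0,0,0.7],[0.87,0.135,0,0,0,0,0.7],[0.87,0.135,0,0,0,0,0.7]],
])

```text
clock: 7.7
ee_pos: [542.1, -13.2, 227.4]
tcp_rot: [[-0.119, 0.993, -0.005], [0.993, 0.119, 0.001], [0.002, -0.004, -1.0]]
force: [-0.8, -0.3, 0.0]
grip_width: 0.701
finger_force: 0.0
```

Run:
```python
from h import *
s=manip.observe();print(s["ee_pos"],s["grip_width"],s["joint_pos"])
a=manip.capture("wrist");b=manip.capture("side")
save("w1",np.hstack([a["image"],b["image"]]),.78)
for n,p in(("wrist",a),("side",b)):
    w=cloud(p);h=cv2.cvtColor(p["image"],cv2.COLOR_RGB2HSV).astype(int)
    m=(h[...,0]<22)&(h[...,0]>6)&(h[...,1]>130)&(w[...,2]>135)&(w[...,2]<175)&(abs(w[...,0]-580)<120)&(abs(w[...,1])<120)
    q=w[m];bar=q[q[:,2]>152]
    if len(bar)<10: print(n,len(bar));continue
    print(n,len(bar),np.median(bar,0).round(1),np.percentile(bar,[2,98],axis=0).round(1).tolist(),cv2.fitLine(bar[:,:2].astype(np.float32),cv2.DIST_HUBER,0,.01,.01).ravel())
```

```text
[542.05272165 -13.15445722 227.39435321] 0.7009115080714662 [-1.70021748e-01  4.21567484e-02  1.76278582e+00  4.94461242e-04
  1.34132420e+00 -2.89454010e-01]
wrist 2749 [543.3  -2.2 164.7] [[532.9, -77.5, 161.7], [554.4, 52.4, 166.4]] [ 1.1927011e-01 -9.9286187e-01  5.4325262e+02 -6.4284515e+00]
side 102 [542.  -29.5 161.7] [[532.9, -86.4, 154.0], [552.6, 46.2, 166.4]] [ 1.10958226e-01 -9.93825078e-01  5.41354675e+02 -2.25780792e+01]
```

View pics/w1.png

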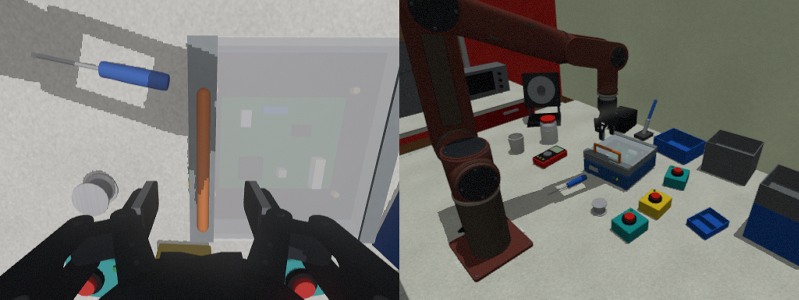

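The wrist view shows the orange bar at column ~203, midway between the fingers (columns 145 to 260) and parallel to the pads. I'm going down to grasp it.

Emit:
arm_command([
  [[0,0,0.25,0,0,0,0.7],[0,0,0.45,0,0,0,0.7],[0,0,0.46,0,0,0,0.7],[0,0,0.46,0,0,0,0.05],[0,0,0.46,0,0,0,0.05],[0,0,0.46,0,0,0,0.05],[0,0,0.46,0,0,0,0.05],[0,0,0.46,0,0,0,0.05]],
], force=30)

```text
clock: 8.8
ee_pos: [544.0, -16.3, 162.4]
tcp_rot: [[-0.115, 0.993, 0.001], [0.993, 0.115, -0.001], [-0.001, 0.001, -1.0]]
force: [-3.8, -2.0, 6.2]
grip_width: 0.125
finger_force: 29.5
```

Emit:
arm_command([
  [[0.025,-0.063,0,0,0,0,0.05],[0.052,-0.126,0,0,0,0,0.05]],
])

```text
clock: 9.05
ee_pos: [544.6, -15.7, 168.4]
tcp_rot: [[-0.113, 0.992, 0.054], [0.993, 0.113, -0.011], [-0.017, 0.052, -0.998]]
force: [94.7, -21.5, -38.1]
grip_width: 0.125
finger_force: 44.3
```

I put the shift into the wrong axis slots, so the arm pulled against the hinge. I'm undoing that now.

Emit:
arm_command([
  [[-0.052,0.126,0,0,0,0,0.05],[-0.052,0.126,0,0,0,0,0.05],[-0.052,0.126,0,0,0,0,0.05]],
])

```text
clock: 9.43
ee_pos: [544.0, -16.2, 162.3]
tcp_rot: [[-0.115, 0.993, 0.001], [0.993, 0.115, -0.001], [-0.001, 0.001, -1.0]]
force: [-3.7, -0.4, 6.5]
grip_width: 0.121
finger_force: 36.2
```

The arm is back at the grasp pose. This time the arc uses the right slots: y forward and z negative.

Emit:
arm_command([
  [[0,0.025,-0.063,0,0,0,0.05],[0,0.052,-0.126,0,0,0,0.05],[0,0.082,-0.187,0,0,0,0.05],[0,0.115,-0.247,0,0,0,0.05]],
], force=30)

```text
clock: 9.93
ee_pos: [560.1, -14.4, 198.4]
tcp_rot: [[-0.115, 0.993, -0.002], [0.993, 0.115, -0.001], [-0.001, -0.003, -1.0]]
force: [-3.2, -4.2, -0.9]
grip_width: 0.123
finger_force: 34.9
```

Emit:
arm_command([
  [[0,0.036,-0.058,0,0,0,0.05],[0,0.073,-0.115,0,0,0,0.05],[0,0.114,-0.17,0,0,0,0.05],[0,0.156,-0.223,0,0,0,0.05],[0,0.201,-0.274,0,0,0,0.05],[0,0.248,-0.323,0,0,0,0.05],[0,0.297,-0.37,0,0,0,0.05],[0,0.348,-0.415,0,0,0,0.05]],
])

```text
clock: 10.92
ee_pos: [611.6, -8.3, 262.6]
tcp_rot: [[-0.115, 0.993, -0.003], [0.993, 0.115, -0.001], [-0.001, -0.003, -1.0]]
force: [-10.3, -3.8, 8.7]
grip_width: 0.124
finger_force: 34.7
```

Emit:
arm_command([
  [[0,0.05,-0.045,0,0,0,0.05],[0,0.102,-0.088,0,0,0,0.05],[0,0.158,-0.129,0,0,0,0.05],[0,0.216,-0.167,0,0,0,0.05],[0,0.216,-0.167,0,0,0,0.05],[0,0.216,-0.167,0,0,0,0.05]],
])

```text
clock: 11.68
ee_pos: [644.7, -4.4, 287.5]
tcp_rot: [[-0.115, 0.993, 0.001], [0.993, 0.115, -0.001], [-0.001, 0.001, -1.0]]
force: [-7.1, -2.2, 7.5]
grip_width: 0.124
finger_force: 33.7
```

Run:
```python
from h import *
s=manip.observe();print(s["ee_pos"],s["force"],s["finger_force"],s["clock"])
b=manip.capture("side")
a=manip.capture("top")
save("w2",np.hstack([a["image"][80:330,90:450],cv2.resize(b["image"][110:310,150:430],(350,250))]),1.1)
c=np.array([645.5,-2]);u=np.array([np.cos(.117),np.sin(.117)])
for p in(a,b):
    w=cloud(p);h=cv2.cvtColor(p["image"],cv2.COLOR_RGB2HSV).astype(int)
    m=(h[...,0]<22)&(h[...,0]>6)&(h[...,1]>130)&(w[...,2]>180)&(abs(w[...,0]-640)<100)&(abs(w[...,1])<100)
    q=w[m];r=118-(q[:,:2]-c)@u
    if len(q): print(len(q),np.median(q,0).round(1),np.rad2deg(np.arctan2(np.percentile(q[:,2],80)-82,np.median(r)))-20)
e=s["ee_pos"];print(np.rad2deg(np.arctan2(e[2]+2-80,118-(e[:2]-c)@u))-20,np.hypot(e[2]-78,118-(e[:2]-c)@u))
for t in["meter","spool","driver","jar","tray","mug"]:
    for d in manip.outline_of(b,t)[:1]: print(t,round(d["conf"],2),np.round(d["position"]))
```

```text
[644.6897005   -4.35483198 287.5030834 ] [-7.07801374 -2.21476647  7.52359964] 33.742464780807495 11.675
84 [616.9  23.2 504.7] 54.94532860443579
648 [614.8 -43.8 531.5] 53.78097455861311
40.3864939398982 240.98029849487838
meter 0.71 [193. 197.]
spool 0.93 [255. 266.]
driver 0.49 [231. 234.]
jar 0.64 [194. 167.]
tray 0.74 [394. 287.]
mug 0.56 [153. 184.]
```

View pics/w2.png

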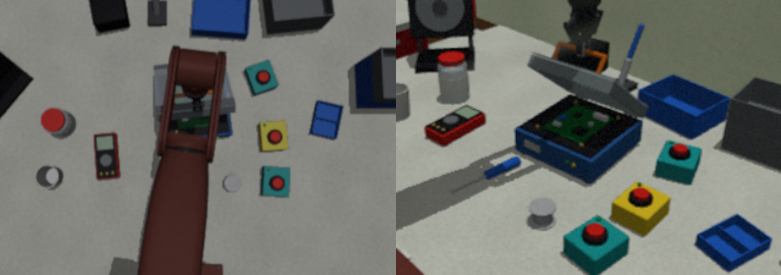

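The picture shows the cover raised, the gripper on the handle, and the bystanders where they were. I'll check the angle once from the depth reading before handing in.

Run:
```python
from h import *
b=manip.capture("side");w=cloud(b);h=cv2.cvtColor(b["image"],cv2.COLOR_RGB2HSV).astype(int)
c=np.array([645.5,-2]);u=np.array([np.cos(.117),np.sin(.117)])
m=(h[...,0]<22)&(h[...,0]>6)&(h[...,1]>130)&(w[...,2]>200)&(w[...,2]<310)&(abs(w[...,0]-640)<60)&(abs(w[...,1])<90)
q=w[m];r=118-(q[:,:2]-c)@u;print(len(q))
bar=q[:,2]>np.percentile(q[:,2],50)
print(np.median(q[bar],0),np.median(r[bar]),np.rad2deg(np.arctan2(np.median(q[bar][:,2])-80,np.median(r[bar])))-20)
s=manip.observe();print(s["ee_pos"],s["finger_force"],abs(s["joint_vel"]).max(),s["clock"])
```

```text
163
[643.22669928 -28.14809159 284.03666013] 122.8320491421175 38.951651257497005
[644.58803893  -4.35556037 287.47270924] 33.716583251953125 0.0015462736534427128 12.125
```

About 39 to 40 degrees, and the arm is still, so I'm handing in.

```bash
python3 -c "
from bench import manip
print(manip.job_done())"
```

```text
the job is handed in; nothing more can be done
None
```

Handed in: with the cover shut I pushed the stop button down and let it up, and the gripper now holds the cover at about 39–40° with the bystanders unmoved in the side view; one wrong-axis pull on the shut cover, undone at once, reached about 104 N at the wrist (limit 120 N), and no verdict came back.

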